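# Mount the keyed rotor on the bench centrifuge and shut the lid

### The job

Fit the freshly wiped rotor onto the centrifuge's spindle: pressing only lightly (well under 25 N), turn it until its notch finds the spindle's key and it drops fully home and level, and let go of it. Then push the lid shut without slamming it, and leave the brown bottle, the gauze roll and the ointment pot standing where they are.

Things in the scene. Friction and masses are not known exactly. Their poses are not given: they have to be found in the camera images.
- rotor: loose aluminium 8-place rotor, 0.24 to 0.36 kg, 90 mm across, 66 mm high, upright on its hub. Origin: centre of the hub's flat underside; z up. The hub is 53 mm across with a hidden blind bore 17.8 mm wide, 20 mm deep. Deck rim 36 mm above the origin. At the start its own -x, the notch's side (red mark on rim and deck), points to the robot within 0.7 rad.
- rotor_knob (a point): on the rotor's axis, 52 mm above its origin: middle of the free height of its black round knob, 24 mm across, which stands from 34 to 66 mm above the origin. Grip it here from above, at any yaw; nothing else stands up from the deck.
- rotor_notch (a point): mouth of the rotor's only notch, in the hub's underside, 15 mm from the axis along the rotor's -x: a radial slot 7.6 mm wide and 9.5 mm deep, open to the bore and to the hub's side. It is out of sight under the deck from above; the red mark is over it.
- centrifuge: white bench-top centrifuge, fixed, about 215 x 184 x 112 mm, with a sloping grey control panel in front, which is its own -x side. Origin on the bench under the spindle axis; z up. Its top has a round chamber mouth 116 mm across. At the start its -x points to the robot within 0.25 rad.
- spindle_seat (a point): on the spindle axis, 70 mm above the bench, level with the spindle's flat shoulder (48 mm across), where the hub's underside rests when the rotor is home; axes as the centrifuge's, not the spindle's. The spindle sits on rubber mounts: it starts to sink at about 5 N of push, then gives 1 mm per 2.5 N for 5 mm, then is solid. Greased, it resists turning (0.09 N m): light rubbing does not turn it.
- spindle_tip (a point): top of the spindle, 18 mm above the shoulder; 16 mm across, its top 6 mm tapering to 9 mm. Beside it one brass radial key, 6 mm wide, reaches 21 mm from the axis and 8 mm above the shoulder; a rotor not over it rides 8 mm too high and the lid will not shut. The key's direction is not measured: anywhere within 0.75 rad either way of the centrifuge's -x.
- lid (a joint): angle of the centrifuge's lid, rad: 0 shut, 1.55 to 1.75 at the start (upright or leaning a little back), 1.85 at most. The hinge is stiff: the lid stays where it is left, and about 2 N at the tab moves it.
- lid_hinge (a point): middle of the lid's hinge line, at the back edge of the housing, 88 mm behind the spindle axis and 117 mm above the bench; the hinge line runs along the centrifuge's y.
- lid_tab (a point): middle of the outer face of the grey finger tab (20 x 56 x 8 mm) at the lid's free edge, 174 mm from the hinge line. The lid is a 9 mm white frame 180 mm wide, its outer face 5 mm outside the hinge line, with a clear dome standing 23 mm from that face, 29 to 147 mm from the hinge. Site +z: the outer face's normal, to the back when open, up when shut.
- antiseptic_bottle: brown glass bottle with black cap, 51 mm across, 108 mm high, loose; origin at the centre of its base. To be left alone.
- gauze_roll: off-white rolled bandage standing on end, 46 mm across, 59 mm high, loose; origin at the centre of its base. To be left alone.
- ointment_pot: low white and blue round pot, 69 mm across, 41 mm high, loose; origin at the centre of its base. To be left alone.
Things that resemble listed ones, but are neither listed nor needed, are in the scene too. What is shaped like the rotor but yellow is not meant.

How it is judged:
By the outcome, as a careful person would: the job done as asked, in the order asked, and still so for the second after the job is handed in, with the robot touching nothing.
It also fails if it takes over 72 s, if anything falls off the work surface, if the arm or the gripper's body presses on something with over 40 N, if the wrist force passes 120 N, or if a joint passes its speed limit or range.

### The arm

A 6-joint arm with a two-finger parallel gripper is mounted at the origin on a cart in front of the work surface, level with it; the furniture and walls round the work are solid. World frame = base frame: x ahead of the robot, y to its left, z up, the work surface at z = 0. Lengths are in m, angles in rad, forces in N, time in s.
With the tool pointing down it reaches from about 0.275 to 0.875 m from the base axis. Payload 12.5 kg.
Tool frame: the origin (TCP) lies at the very end of the fingers, on their centre line; the grasp point (between the pads) lies 19 mm behind it; z points along the fingers, y is the line along which they close (so a half turn about z gives the same grasp; the last joint's range is limited). The gripper opens to 85 mm and grips with 20 to 120 N. Pads are 22 mm wide; open, the fingers measure 114 mm over their backs; the gripper's body (76 mm by 85 mm) begins 54 mm behind the grasp point. The pads swing forward as they close: fully open they stand 13 mm farther back than shut.
Start: joints at [1.109, 0.351, 1.652, -0, 1.139, -0.085], TCP at [0.202, 0.511, 0.231] pointing down, gripper open.
Joint ranges: [-2.75, 2.75], [-0.79, 2.1], [0.01, 2.65], [-1.57, 4.71], [0.07, 3.14], [-2.87, 2.87]. Speed limits (rad/s): [2.22, 2.22, 2.79, 3.14, 3.14, 3.14].

### API

Orientations are given as a 3x3 rotation matrix whose columns are the frame's x, y, z axes.
In Python, from bench import manip gives the robot as it stands. Calls block until the motion is done:
- manip.move_ptp(position, orientation): joint-space move of the TCP to a pose.
- manip.move_l(position, attitude=None, max_speed=0.15): straight line of the TCP; attitude=None keeps the orientation; max_speed is the mean speed in m/s.
- manip.move_j(angles): joint-space move.
- manip.set_gripper(opening, effort=None): opening from 0.0 (shut) to 1.0 (fully open); effort is the grip in N (None keeps the last); returns when the fingers have stopped.
- manip.dwell(seconds).
- manip.inverse_kinematics(position, orientation): joint angles nearest the present ones, or None.
- manip.grab_frame(name): name is "side" or "top" or "wrist"; returns (picture, depth): 384x512x3 uint8, red, green, blue; 384x512 float32, m along the optical axis (not along the pixel's ray), 0 where there is no reading.
- manip.get_calibration(name): a dict with "camera_matrix" (3x3 intrinsics, pixels), "R" (3x3) and "t" (3): a world point X has camera coordinates R X + t. Camera axes: x right, y down, z forward; pixel columns grow to the right and rows downward; lengths in m; the calibration is good to about 2 mm. A picture is of the moment at which its call begins: read the wrist's pose just before it. get_calibration takes no time and is no camera call; for the wrist camera it gives the pose at the moment of the call.
A pose or a line that the arm cannot do raises manip.Unreachable and nothing moves.
- manip.sign_off(): hands the job in; it is judged then, once.
Trained networks look in the newest picture that a camera, given by its name, has taken for a name from the list of things; names that differ only in an ending like _2 or _b are one class to them, and where a whole thing is asked for, a point or a joint stands for the part that bears it (a point fixed in the world has none). Each returns a list of dicts, best first, with "confidence" (0 to 1); they miss things now and then, are a little off and sometimes report something else, mostly with a low value. They report only what shows in the picture. A call takes as long as a camera call. They do not tell look-alikes from the thing itself.
- manip.look_for(camera, name): "at" ([x, y, z] in m, in world coordinates, good to about 4 mm: the middle of the surface that is visible of it).
Readings, each from a call of its own:
- manip.current_time(): time.
- manip.current_qpos(): joint angles.
- manip.current_joint_vel(): joint speeds.
- manip.current_joint_torque(): joint torques, N m.
- manip.current_ee_pos(): TCP position.
- manip.current_tcp_rot(): TCP orientation.
- manip.current_force(): force on the tool from outside, world axes, zero at the start.
- manip.current_ft_torque(): the same for the moment, N m.
- manip.current_grip_width(): opening from 0.0 (shut) to 1.0 (fully open).
- manip.current_grip_force(): force on a finger pad.
Only numpy, scipy, OpenCV 4.12 (cv2) and the standard library are available. Lean on these libraries where they do the work, as an engineer would, in place of code of your own. Each camera call takes 0.05 s, during which the arm holds its last target. There are 200 camera calls.

## Working session

There is one attempt and no reset: what is moved stays moved. The work goes in short steps, each a Python script; the robot and the scene stay as the last script left them, time stands still between calls to the robot, and variables do not carry over. Pictures are saved under pics/ and viewed, at most 10 in all, crops included, and the job is handed in when it is done.

```bash
mkdir -p pics; ls; python3 - <<'E'
from bench import manip as m
import cv2,numpy as np
ims=[]
for c in("side","top"):
    p,d=m.grab_frame(c); np.savez(f"pics/{c}0.npz",p=p,d=d); 
    cv2.imwrite(f"pics/{c}0.png",cv2.resize(p[:,:,::-1],(800,600)))
    for n in("rotor","rotor_knob","centrifuge","spindle_tip","lid_tab","lid","antiseptic_bottle","gauze_roll","ointment_pot"):
        print(c,n,[(np.round(r["at"],3).tolist(),round(r["confidence"],2)) for r in m.look_for(c,n)][:3])
    k=m.get_calibration(c);print(k["camera_matrix"].round(1).tolist(),(-k["R"].T@k["t"]).round(3),k["R"][2].round(2))
print(m.current_time(),m.current_tcp_rot().round(3).tolist(),m.current_grip_width())
E
```

```text
pics
side rotor [([0.717, -0.05, 0.034], 0.91), ([0.562, -0.215, 0.035], 0.8), ([0.434, -0.142, 0.033], 0.7)]
side rotor_knob [([0.434, -0.144, 0.038], 0.96), ([0.566, -0.211, 0.041], 0.82), ([0.716, -0.051, 0.037], 0.62)]
side centrifuge [([0.528, 0.07, 0.115], 0.71)]
side spindle_tip [([0.526, 0.07, 0.114], 0.61), ([0.626, 0.06, 0.24], 0.22)]
side lid_tab [([0.626, 0.061, 0.241], 0.9)]
side lid [([0.62, 0.061, 0.237], 0.9)]
side antiseptic_bottle [([0.514, 0.307, 0.066], 0.54)]
side gauze_roll [([0.672, -0.403, 0.058], 0.49)]
side ointment_pot [([0.496, -0.369, 0.042], 0.86)]
[[482.8, 0.0, 261.5], [0.0, 482.8, 194.3], [0.0, 0.0, 1.0]] [ 0.468 -0.913  1.451] [ 0.07  0.56 -0.83]
top rotor [([0.716, -0.043, 0.033], 0.93), ([0.442, -0.134, 0.036], 0.83), ([0.565, -0.203, 0.039], 0.58)]
top rotor_knob [([0.566, -0.207, 0.034], 0.82), ([0.716, -0.043, 0.035], 0.7), ([0.438, -0.134, 0.034], 0.59)]
top centrifuge [([0.548, 0.102, 0.114], 0.81)]
top spindle_tip [([0.545, 0.103, 0.112], 0.69), ([0.514, 0.312, 0.079], 0.65)]
top lid_tab [([0.62, 0.088, 0.216], 0.61)]
top lid [([0.494, -0.347, 0.047], 0.7), ([0.622, 0.084, 0.216], 0.6)]
top antiseptic_bottle [([0.51, 0.316, 0.074], 0.76)]
top gauze_roll [([0.674, -0.389, 0.057], 0.74)]
top ointment_pot [([0.492, -0.349, 0.043], 0.77)]
[[354.1, 0.0, 256.7], [0.0, 354.1, 195.8], [0.0, 0.0, 1.0]] [ 0.474 -0.007  1.086] [ 0.11 -0.03 -0.99]
1.0 [[-0.93, 0.368, 0.0], [0.368, 0.93, -0.0], [-0.0, 0.0, -1.0]] 1.0039931950656935
```

View pics/side0.png

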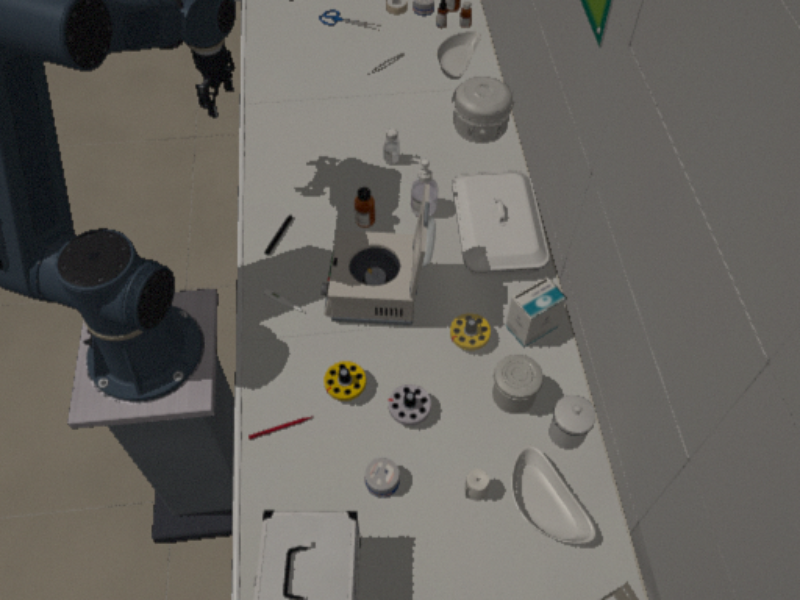

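View pics/top0.png

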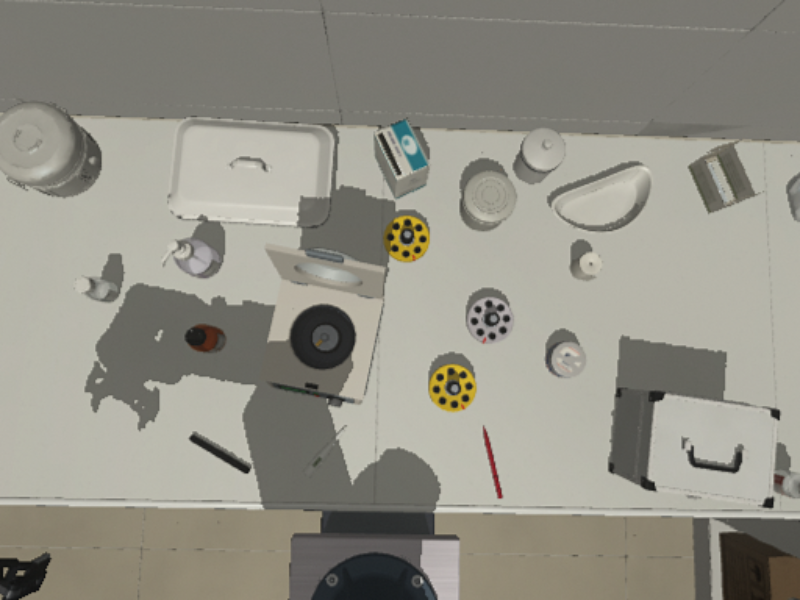

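Side view: the silver rotor at about (410,403), yellow look-alikes at (345,380) and (470,331); top view: silver rotor (490,320) with red mark (485,340), centrifuge mouth (323,337) with a brassy bit at (320,342). Next, wrist views over both.

```bash
cat > h.py <<'E'
from bench import manip as m
import cv2,numpy as np
def down(a): # tool z down; tool x at yaw a
    c,s=np.cos(a),np.sin(a); return np.array([[c,s,0],[s,-c,0],[0,0,-1.]])
def yaw(): R=m.current_tcp_rot(); return np.arctan2(R[1,0],R[0,0])
def shot(c,tag):
    k=m.get_calibration(c); p,d=m.grab_frame(c)
    np.savez(f"pics/{tag}.npz",p=p,d=d,K=k["camera_matrix"],R=k["R"],t=k["t"]); return p,d,k
def cloud(z):
    d=z["d"];v,u=np.mgrid[:384,:512];K=z["K"]
    X=np.stack([(u-K[0,2])/K[0,0]*d,(v-K[1,2])/K[1,1]*d,d],-1)
    return (X-z["t"])@z["R"]
def proj(z,X):
    c=np.asarray(X)@z["R"].T+z["t"]; q=c@z["K"].T; return q[...,:2]/q[...,2:]
E
python3 - <<'E'
from h import *
for i,p in enumerate([(.43,.09,.40),(.48,.03,.42),(.50,-.18,.27),(.52,-.24,.25)]):
    R=down(np.pi)
    for a in (np.pi,0):
        q=m.inverse_kinematics(p,down(a)); print(a, None if q is None else np.round(q,2))
    m.move_ptp(p,R)
    pic,d,k=shot("wrist",f"w{i}")
    for n in (("spindle_tip","lid_tab","centrifuge") if i<2 else ("rotor","rotor_knob")):
        print(i,n,[(np.round(r["at"],3).tolist(),round(r["confidence"],2)) for r in m.look_for("wrist",n)][:3])
    print((-k["R"].T@k["t"]).round(3),k["R"].round(2).tolist())
ims=[np.load(f"pics/w{i}.npz")["p"] for i in range(4)]
M=np.vstack([np.hstack(ims[:2]),np.hstack(ims[2:])]);cv2.imwrite("pics/w.png",cv2.resize(M[:,:,::-1],(800,600)))
print(m.current_time())
E
```

```text
3.141592653589793 [ 0.1   0.01  1.65 -0.    1.48 -1.47]
0 [ 0.1   0.01  1.65 -0.    1.48  1.67]
0 spindle_tip [([0.557, 0.097, 0.115], 0.75), ([0.62, 0.075, 0.173], 0.56)]
0 lid_tab [([0.622, 0.072, 0.172], 0.76), ([0.559, 0.095, 0.109], 0.48)]
0 centrifuge [([0.563, 0.092, 0.116], 0.69)]
[0.364 0.092 0.543] [[-0.0, 1.0, 0.0], [0.97, -0.0, 0.26], [0.26, 0.0, -0.97]]
3.141592653589793 [-0.03  0.09  1.52 -0.    1.53 -1.61]
0 [-0.03  0.09  1.52 -0.    1.53  1.54]
1 spindle_tip [([0.573, 0.095, 0.114], 0.79)]
1 lid_tab [([0.621, 0.08, 0.207], 0.69)]
1 centrifuge [([0.577, 0.093, 0.114], 0.92)]
[0.414 0.031 0.563] [[0.0, 1.0, 0.0], [0.97, -0.0, 0.26], [0.26, 0.0, -0.97]]
3.141592653589793 [-0.43  0.28  1.65 -0.    1.21 -2.  ]
0 [-0.43  0.28  1.65 -0.    1.21  1.14]
2 rotor [([0.435, -0.138, 0.038], 0.78), ([0.714, -0.066, 0.035], 0.69), ([0.56, -0.21, 0.036], 0.68)]
2 rotor_knob [([0.434, -0.138, 0.034], 0.79), ([0.56, -0.21, 0.033], 0.69), ([0.711, -0.06, 0.035], 0.56)]
[ 0.434 -0.178  0.414] [[-0.0, 1.0, 0.0], [0.96, 0.0, 0.26], [0.26, 0.0, -0.96]]
3.141592653589793 [-0.51  0.37  1.57 -0.    1.2  -2.08]
0 [-0.51  0.37  1.57 -0.    1.2   1.06]
3 rotor [([0.439, -0.137, 0.038], 0.79), ([0.56, -0.211, 0.038], 0.71)]
3 rotor_knob [([0.434, -0.146, 0.033], 0.81), ([0.559, -0.205, 0.031], 0.77)]
[ 0.454 -0.239  0.393] [[0.0, 1.0, 0.0], [0.97, -0.0, 0.26], [0.26, 0.0, -0.97]]
5.35
```

View pics/w.png

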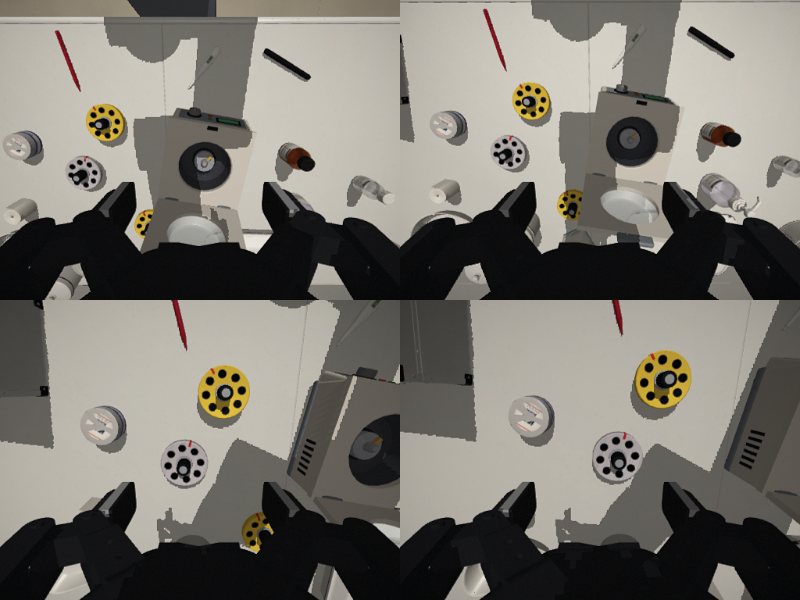

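The wrist pictures show the silver rotor (e.g. (184,463) lower left, red mark on the robot side) and the mouth with spindle and a brass key at (208,158) in the upper left view. Now I measure from the point clouds.

```bash
cat >> h.py <<'E'
def circ(P):
    from scipy.optimize import least_squares
    r=least_squares(lambda q:np.hypot(P[:,0]-q[0],P[:,1]-q[1])-q[2],[*P[:,:2].mean(0),.04],loss="soft_l1",f_scale=.001).x
    return r.round(4)
E
python3 - <<'E'
from h import *
Z={}
for c in("side","top"):
    z=dict(np.load(f"pics/{c}0.npz"));k=m.get_calibration(c);z.update(K=k["camera_matrix"],R=k["R"],t=k["t"]);Z[c]=z
for i in range(4): Z[f"w{i}"]=dict(np.load(f"pics/w{i}.npz"))
for n,z in Z.items():
    X=cloud(z);hsv=cv2.cvtColor(z["p"],cv2.COLOR_RGB2HSV).astype(int);ok=z["d"]>0
    near=ok&(np.hypot(X[...,0]-.562,X[...,1]+.207)<.06)
    deck=near&(X[...,2]>.025)&(X[...,2]<.046); kn=near&(X[...,2]>.057)
    red=deck&((hsv[...,0]<8)|(hsv[...,0]>172))&(hsv[...,1]>110)
    if deck.sum()>50:
        D=X[deck]; h=cv2.convexHull(D[:,:2].astype(np.float32))[:,0]
        c=circ(h); k=X[kn]; 
        print(n,"ROTOR deckhull",c,"z",np.median(D[:,2]).round(4),"knob",kn.sum(),(k[:,:2].min(0)+k[:,:2].max(0))/2 if len(k) else 0,np.median(k[:,2]).round(4) if len(k) else 0)
        if red.sum(): r=X[red].mean(0); print("   red",red.sum(),r.round(4),"dir",np.arctan2(r[1]-c[1],r[0]-c[0]).round(3))
    near=ok&(np.hypot(X[...,0]-.54,X[...,1]-.09)<.16)
    top=near&(X[...,2]>.106)&(X[...,2]<.118)
    if top.sum()>300 and n in("side","top","w0","w1"):
        mask=top.astype(np.uint8)
        # mouth edge: hole inside top plane
        ctr,hi=cv2.findContours(cv2.morphologyEx(mask,cv2.MORPH_CLOSE,np.ones((3,3))),cv2.RETR_CCOMP,cv2.CHAIN_APPROX_NONE)
        hol=[cc for j,cc in enumerate(ctr) if hi[0][j][3]>=0]
        hol=max(hol,key=len)[:,0] if hol else None
        zt=np.median(X[top][:,2])
        if hol is not None:
            K=z["K"];ray=np.c_[(hol[:,0]-K[0,2])/K[0,0],(hol[:,1]-K[1,2])/K[1,1],np.ones(len(hol))]@z["R"];C=-z["R"].T@z["t"]
            P=C+ray*((zt-C[2])/ray[:,2])[:,None]; print(n,"MOUTH",circ(P),"ztop",zt.round(4))
        # yaw by minAreaRect of top pts
        rect=cv2.minAreaRect(X[top][:,:2].astype(np.float32));print("   rect",np.round(rect[0],3),np.round(rect[1],3),round(rect[2],2))
        c=circ(P)[:2]
        tip=near&(np.hypot(X[...,0]-c[0],X[...,1]-c[1])<.03)&(X[...,2]>.081)&(X[...,2]<.095)
        sh=near&(np.hypot(X[...,0]-c[0],X[...,1]-c[1])<.03)&(X[...,2]>.064)&(X[...,2]<.0735)
        br=near&(np.hypot(X[...,0]-c[0],X[...,1]-c[1])<.03)&(hsv[...,0]>8)&(hsv[...,0]<30)&(hsv[...,1]>90)
        for l,q in(("tip",tip),("shoulder",sh),("brass",br)):
            if q.sum(): print("   ",l,q.sum(),X[q].mean(0).round(4),((X[q].min(0)+X[q].max(0))/2).round(4))
        if br.sum(): b=X[br].mean(0);print("   keydir",np.arctan2(b[1]-c[1],b[0]-c[0]).round(3))
    lid=near&(X[...,2]>.14)&(X[...,0]>.55)
    if lid.sum()>100:
        L=X[lid];mz=L[L[:,2]>L[:,2].max()-.008];print(n,"lid top",mz.mean(0).round(3),L[:,2].max().round(3))
z=Z["w0"];u,v=proj(z,[.53,.09,.09]).astype(int);cr=z["p"][v-45:v+45,u-60:u+60]
cv2.imwrite("pics/cr.png",cv2.resize(cr[:,:,::-1],(720,540)))
E
```

```text
side ROTOR deckhull [ 0.565  -0.2088  0.045 ] z 0.0362 knob 49 [ 0.56428103 -0.21026048] 0.0663
   red 3 [ 0.527  -0.1946  0.0351] dir 2.784
side MOUTH [0.5211 0.0993 0.058 ] ztop 0.1125
   rect [0.522 0.102] [0.191 0.192] 80.11
    tip 14 [0.5202 0.0989 0.0861] [0.5162 0.0996 0.0869]
    shoulder 87 [0.5223 0.0989 0.0693] [0.5221 0.1005 0.0688]
    brass 8 [0.51   0.1141 0.0755] [0.5096 0.1147 0.0773]
   keydir 2.215
side lid top [0.63  0.082 0.299] 0.303
top ROTOR deckhull [ 0.5667 -0.2057  0.0444] z 0.0359 knob 57 [ 0.56637786 -0.20570785] 0.0666
   red 4 [ 0.5273 -0.1954  0.0382] dir 2.886
top MOUTH [0.5232 0.1035 0.0583] ztop 0.1124
   rect [0.521 0.105] [0.185 0.186] 80.11
    tip 24 [0.5228 0.1043 0.0858] [0.5209 0.1079 0.086 ]
    shoulder 176 [0.5237 0.1028 0.07  ] [0.5232 0.1031 0.069 ]
    brass 9 [0.5117 0.1138 0.0754] [0.5113 0.1142 0.0739]
   keydir 2.409
top lid top [0.631 0.085 0.297] 0.301
w0 ROTOR deckhull [ 0.5651 -0.2049  0.0446] z 0.0357 knob 152 [ 0.56484829 -0.20477234] 0.0658
   red 14 [ 0.5304 -0.195   0.0367] dir 2.863
w0 MOUTH [0.5203 0.1046 0.0573] ztop 0.
[... 394 characters left out ...]
0.2007  0.0357] dir 2.985
w1 MOUTH [0.5209 0.1038 0.0575] ztop 0.1126
   rect [0.519 0.105] [0.184 0.184] 80.09
    tip 58 [0.5213 0.104  0.0863] [0.522  0.1045 0.0856]
    shoulder 412 [0.5215 0.1032 0.0705] [0.5218 0.104  0.0686]
    brass 31 [0.5112 0.1128 0.0769] [0.511  0.0988 0.0675]
   keydir 2.392
w1 lid top [0.628 0.087 0.296] 0.3
w2 ROTOR deckhull [ 0.5655 -0.2056  0.0447] z 0.036 knob 934 [ 0.54052652 -0.21734803] 0.3052
   red 36 [ 0.5402 -0.1982  0.036 ] dir 2.858
w2 lid top [ 0.609 -0.002  0.235] 0.236
w3 ROTOR deckhull [ 0.5656 -0.2056  0.0448] z 0.036 knob 16386 [ 0.54003011 -0.20157721] 0.327
   red 48 [ 0.542  -0.1972  0.0362] dir 2.8
w3 lid top [ 0.6   -0.001  0.17 ] 0.175
```

View pics/cr.png

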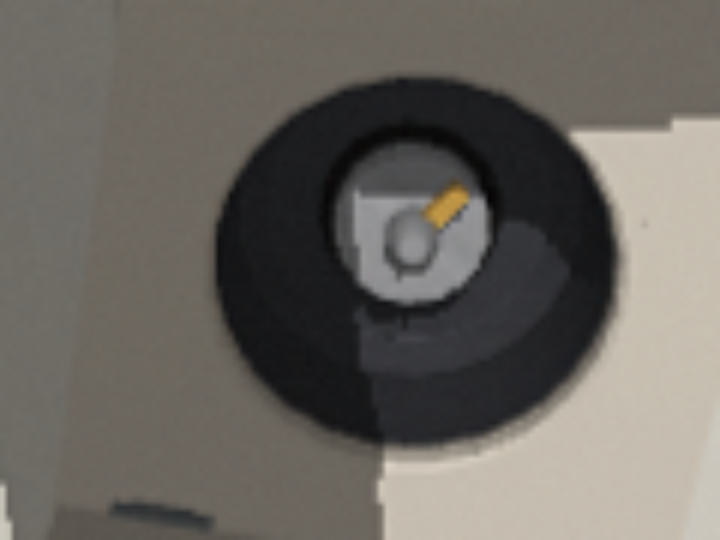

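The crop shows the brass key at (447,205) up-right of the spindle tip (410,240), i.e. world direction about 2.35 rad. Spindle axis is about (0.521,0.104), shoulder 0.070, tip 0.087. The rotor is at (0.5654,-0.2052) with its mark at about 2.84 rad. Heights all match the text. Grasping: first a light grip at 90° to centre it, then the real grip.

```bash
python3 - <<'E'
from h import *
p=np.array([.5654,-.2052,.041]); a=np.pi+.2
m.set_gripper(.6,effort=20)
b=a-np.pi/2
m.move_ptp(p+[0,0,.07],down(b)); m.move_l(p,max_speed=.08)
print(m.current_force().round(2))
m.set_gripper(0.,effort=20);print(m.current_grip_width(),m.current_force().round(2));m.set_gripper(.6)
m.move_l(p+[0,0,.035]); m.move_ptp(p+[0,0,.035],down(a)); m.move_l(p,max_speed=.08)
m.set_gripper(0.,effort=50);print(m.current_grip_width(),m.current_grip_force(),m.current_force().round(2),m.current_ee_pos())
m.move_l(p+[0,0,.13]);m.dwell(.3);print(m.current_grip_width(),m.current_force().round(2),m.current_ft_torque().round(3))
m.move_ptp((.45,-.1,.2),down(a))
for c in("top","side"): shot(c,c+"1")
shot("wrist","w4")
z=np.load("pics/side1.npz");t=np.load("pics/top1.npz")
def cr(z,X,s=60):
    u,v=proj(z,X).astype(int);return cv2.resize(z["p"][max(v-s,0):v+s,max(u-s,0):u+s][:,:,::-1],(400,400))
cv2.imwrite("pics/g.png",np.hstack([cr(z,[.45,-.1,.19]),cr(t,[.45,-.1,.19])]))
print(m.current_time())
E
```

```text
[-0.64  0.4   0.37]
0.27305303069837505 [-2.46  0.5   5.59]
0.2625022074929669 48.85258913040161 [ 0.08 -1.24  2.73] [ 0.56577234 -0.20547083  0.0415327 ]
0.26293558452857163 [ 0.15  0.5  -3.59] [-0.033  0.016 -0.041]
13.7333
```

View pics/g.png

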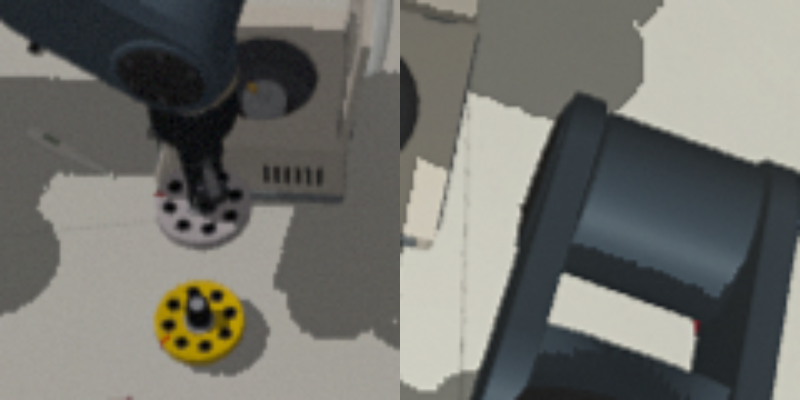

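Side crop: the silver rotor hangs level in the fingers at (205,205), red mark at (160,193). Now to the spindle.

```bash
cat >> h.py <<'E'
S=np.array([.5213,.1038]);OFF=.0415
def go(xy,bot,a,v=.05): m.move_l((xy[0],xy[1],bot+OFF),down(a),max_speed=v)
E
python3 - <<'E'
from h import *
z=np.load("pics/side1.npz");X=cloud(z);hsv=cv2.cvtColor(z["p"],cv2.COLOR_RGB2HSV).astype(int)
n=(np.hypot(X[...,0]-.45,X[...,1]+.1)<.06)&(abs(X[...,2]-.195)<.008);c=circ(cv2.convexHull(X[n][:,:2].astype(np.float32))[:,0])
r=n&((hsv[...,0]<8)|(hsv[...,0]>172))&(hsv[...,1]>110);r=X[r].mean(0) if r.any() else X[n][0];print("hand",c,r,np.arctan2(r[1]-c[1],r[0]-c[0]),"yaw",yaw())
a=3.15
m.move_ptp((.45,.104,.2),down(a)); go(S,.105,a,.12)
m.dwell(.3);f0=m.current_force();print("f0",f0.round(2))
for b in np.arange(.093,.0765,-.002):
    go(S,b,a,.02); m.dwell(.05);f=m.current_force()-f0; print(b.round(4),f.round(2),m.current_ee_pos().round(4))
    if abs(f).max()>6: break
np.save("f0.npy",f0);print(m.current_time())
E
```

```text
hand [ 0.4502 -0.1031  0.045 ] [ 0.41669466 -0.09692904  0.19405226] 2.9594553734471343 yaw -2.942065761971549
f0 [-0.18 -0.2  -3.54]
0.093 [ 0.05 -0.23 -0.12] [0.5214 0.1038 0.1346]
0.091 [-0.77 -0.34 -0.24] [0.5213 0.1038 0.1324]
0.089 [ 0.81 -0.1   0.21] [0.5213 0.1038 0.1304]
0.087 [ 0.73  0.95 -0.62] [0.5213 0.1038 0.1284]
0.085 [ 0.03  0.35 -0.14] [0.5213 0.1038 0.1264]
0.083 [-0.27 -0.13 -0.42] [0.5213 0.1038 0.1244]
0.081 [ 0.67  0.08 -0.38] [0.5214 0.1038 0.1225]
0.079 [ 0.85  0.89 -0.1 ] [0.5213 0.1038 0.1205]
0.077 [-0.27 -0.58  6.34] [0.5217 0.1038 0.1189]
18.9583
```

Spindle is in the bore and the hub rides on the key at 6 N. Sweeping.

```bash
python3 - <<'E'
from h import *
f0=np.load("f0.npy")
a=3.15;b=.0768
F=[]
while a>2.5:
    a-=.03; go(S,b,a); f=m.current_force()-f0;F.append((round(a,2),round(f[2],1),round(m.current_ft_torque()[2],2)))
    if f[2]<2.5:
        m.dwell(.1);f=m.current_force()-f0
        if f[2]<2.5: break
    if f[2]>13: b+=.0005
print(F)
if f[2]<2.5:
    for b in np.arange(.0755,.0685,-.001):
        go(S,b,a,.03);m.dwell(.05);f=m.current_force()-f0;print(b.round(4),f.round(1),m.current_ee_pos().round(4),m.current_ft_torque().round(2))
        if f[2]>6:break
print(m.current_time())
E
```

```text
[(3.12, np.float64(6.3), np.float64(0.01)), (3.09, np.float64(6.0), np.float64(-0.01)), (3.06, np.float64(6.7), np.float64(0.08)), (3.03, np.float64(7.5), np.float64(-0.01)), (3.0, np.float64(6.5), np.float64(0.05)), (2.97, np.float64(7.1), np.float64(0.02)), (2.94, np.float64(6.3), np.float64(0.02)), (2.91, np.float64(6.1), np.float64(0.02)), (2.88, np.float64(6.2), np.float64(-0.02)), (2.85, np.float64(2.3), np.float64(0.03))]
0.0755 [ 4.9  3.7 -1. ] [0.5211 0.1039 0.1167] [ 0.7  -0.78 -0.04]
0.0745 [ 3.9  3.3 -0.5] [0.5212 0.1038 0.1159] [ 0.74 -0.81 -0.01]
0.0735 [3.4 4.5 0.2] [0.5212 0.1038 0.1149] [ 0.69 -0.8  -0.09]
0.0725 [ 3.4  4.2 -0. ] [0.5213 0.1038 0.114 ] [ 0.76 -0.71 -0.08]
0.0715 [ 3.5  3.4 -0.2] [0.5213 0.1038 0.1129] [ 0.79 -0.81 -0.05]
0.0705 [ 4.1  4.4 -0.7] [0.5213 0.1038 0.1119] [ 0.73 -0.84 -0.08]
0.0695 [2.4 2.2 5.5] [0.5215 0.1038 0.1113] [ 0.66 -0.61 -0.1 ]
23.6583
```

The notch found the key at the expected yaw and the rotor went down to its seat. Releasing and checking.

```bash
python3 - <<'E'
from h import *
m.set_gripper(.5);m.dwell(.1)
x,y,z0=m.current_ee_pos()
m.move_l((x,y,z0+.06),max_speed=.1)
m.move_ptp((.43,.09,.40),down(np.pi))
shot("wrist","w5");shot("top","top2");shot("side","side2");print(m.current_time())
for n in("w5","top2","side2"):
    z=np.load(f"pics/{n}.npz");X=cloud(z);r=np.hypot(X[...,0]-S[0],X[...,1]-S[1]);ok=z["d"]>0
    d=ok&(r>.018)&(r<.046)&(abs(X[...,2]-.106)<.012);k=ok&(r<.02)&(X[...,2]>.125)&(X[...,2]<.16)
    if d.sum()>20:
        D=X[d];c=np.linalg.lstsq(np.c_[D[:,:2]-S,np.ones(len(D))],D[:,2],rcond=None)[0]
        print(n,"deck plane slope,z",c.round(4),circ(cv2.convexHull(D[:,:2].astype(np.float32))[:,0]),"knob",np.median(X[k][:,2]) if k.any() else None)
    t=ok&(X[...,2]>.2)&(abs(X[...,0]-.63)<.03)&(abs(X[...,1]-.085)<.1)
    if t.sum()>20: T=X[t];e=T[T[:,2]>T[:,2].max()-.006];print("  lidtop",e.mean(0).round(4),T[:,2].max().round(4))
cv2.imwrite("pics/h.png",cv2.resize(np.load("pics/w5.npz")["p"][60:300,120:400,::-1],(700,600)))
E
```

```text
25.9667
w5 deck plane slope,z [0.0133 0.0021 0.1057] [0.521  0.1048 0.0447] knob 0.13630009590257602
  lidtop [0.6086 0.0318 0.2329] 0.2363
top2 deck plane slope,z [0.0074 0.0005 0.1055] [0.5226 0.1041 0.0444] knob 0.13628292154939836
  lidtop [0.6316 0.0856 0.297 ] 0.3006
side2 deck plane slope,z [0.0116 0.0193 0.106 ] [0.521  0.1022 0.0442] knob 0.13539197341588094
  lidtop [0.6292 0.0827 0.2996] 0.3033
```

View pics/h.png

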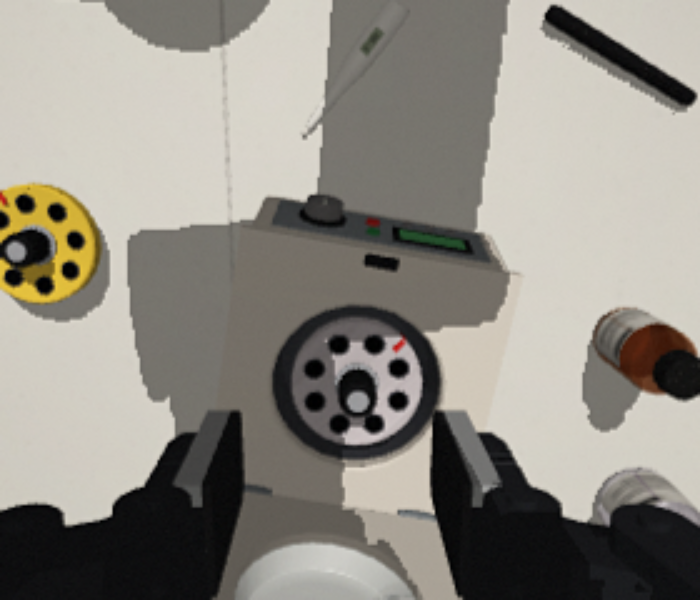

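The picture shows the rotor seated and centred in the mouth at (357,383), red mark at (400,344) over the key. Deck at 0.106 and knob top at 0.136 match home. Now the lid, pushed from behind along its arc.

```bash
python3 - <<'E'
from h import *
w=-.173;xc=np.array([np.cos(w),np.sin(w),0]);zc=np.array([0,0,1.]);H=np.array([*S,.117])+.088*xc;R=down(np.pi+w)
def T(th,d=.012):
    r=.172+.008*np.clip(1-th/1.7,0,1); e=-np.cos(th)*xc+np.sin(th)*zc;n=np.sin(th)*xc+np.cos(th)*zc
    return H+r*e+.005*n+d*xc
A=T(1.72,.05)
m.set_gripper(0.,effort=20)
U=A.copy();U[2]=.44
for q in [U,A,T(1),T(0)]:print(q.round(3),m.inverse_kinematics(q,R) is not None)
m.move_ptp((.5,.09,.44),R);m.move_l(U,R,max_speed=.2);m.dwell(.2);f0=m.current_force()
m.move_l(A,max_speed=.15);print(m.current_time(),(m.current_force()-f0).round(1))
for th in [1.72,1.6,1.45,1.3,1.15,1.,.85,.7,.55,.4,.3,.2,.13,.08,.04,.015]:
    m.move_l(T(th),max_speed=.08 if th>.35 else .04);f=m.current_force()-f0
    print(th,f.round(1),m.current_ee_pos().round(3))
    if abs(f).max()>20:break
np.save("f1.npy",f0);print(m.current_time());shot("side","side3");shot("top","top3")
cv2.imwrite("pics/l.png",cv2.resize(np.load("pics/side3.npz")["p"][100:250,150:350,::-1],(800,600)))
E
```

```text
[0.687 0.075 0.44 ] True
[0.687 0.075 0.286] True
[0.531 0.102 0.267] True
[0.442 0.118 0.122] True
29.3333 [-0.   0.8 -0.2]
1.72 [ 0.1  0.5 -0.4] [0.65  0.081 0.287]
1.6 [ 0.7  0.6 -0.3] [0.63  0.085 0.289]
1.45 [ 1.3  0.1 -0.7] [0.604 0.089 0.29 ]
1.3 [ 1.   0.4 -0.3] [0.579 0.094 0.286]
1.15 [ 0.8  1.1 -1.5] [0.554 0.098 0.279]
1.0 [1.  0.1 0.6] [0.531 0.102 0.267]
0.85 [ 0.9  0.7 -0.3] [0.509 0.106 0.253]
0.7 [ 1.2  1.3 -0.5] [0.49  0.109 0.235]
0.55 [ 1.6  0.4 -0.8] [0.474 0.112 0.214]
0.4 [0.7 0.2 0.6] [0.46  0.114 0.191]
0.3 [ 0.2 -0.2  0.7] [0.453 0.116 0.175]
0.2 [ 0.6  0.7 -0.8] [0.448 0.117 0.157]
0.13 [ 0.2 -0.2 -0.2] [0.445 0.117 0.145]
0.08 [ 0.2  0.4 -0.8] [0.444 0.117 0.136]
0.04 [0.2 0.5 0.2] [0.443 0.117 0.129]
0.015 [ 0.2  0.7 -0.6] [0.442 0.118 0.124]
36.8417
```

View pics/l.png

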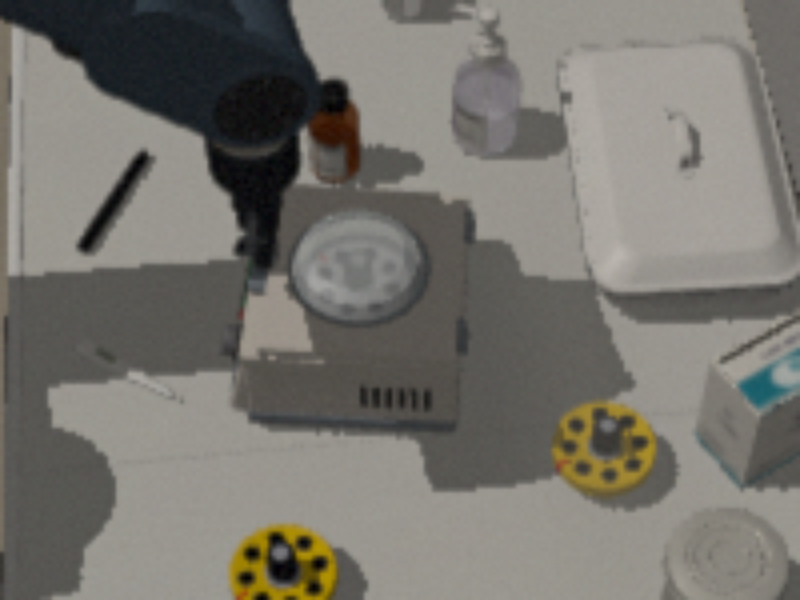

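The lid lies all but shut, fingers on the tab at (257,275). Press gently down until it stops, then retreat and check.

```bash
python3 - <<'E'
from h import *
f0=np.load("f1.npy");p=m.current_ee_pos().copy()
for i in range(8):
    p[2]-=.001;m.move_l(p,max_speed=.02);m.dwell(.05);f=m.current_force()-f0;print(p[2].round(4),f.round(1),m.current_ee_pos()[2].round(4))
    if f[2]>7:break
m.move_l(p+[0,0,.1],max_speed=.1);m.move_ptp((.35,.1,.40),down(np.pi));m.dwell(.3)
for c in("top","side","wrist"):
    shot(c,c+"4");z=np.load(f"pics/{c}4.npz");X=cloud(z)
    w=-.173;q=X[...,:2]-S;u=q@[np.cos(w),np.sin(w)];v=q@[-np.sin(w),np.cos(w)]
    g=(z["d"]>0)&(abs(v)<.08)&(X[...,2]>.1)&(X[...,2]<.135)
    print(c,"front z",np.median(X[g&(u<-.066)&(u>-.084)][:,2]).round(4),"back z",np.median(X[g&(u>.062)&(u<.08)][:,2]).round(4))
for n in("antiseptic_bottle","gauze_roll","ointment_pot"):print(n,[np.round(r["at"],3).tolist() for r in m.look_for("top",n)][:1])
print(m.current_time())
cv2.imwrite("pics/e.png",cv2.resize(np.load("pics/top4.npz")["p"][:,:,::-1],(800,600)))
E
```

```text
0.1237 [ 0.9  1.  -0.7] 0.1237
0.1227 [1.3 0.2 0. ] 0.1227
0.1217 [-0.7  0.1  5. ] 0.122
0.1207 [-6.1 -0.3 18.8] 0.1217
top front z 0.1214 back z 0.1225
side front z 0.1222 back z 0.1227
wrist front z 0.122 back z 0.1222
antiseptic_bottle [[0.516, 0.316, 0.076]]
gauze_roll []
ointment_pot [[0.496, -0.352, 0.045]]
40.7167
```

View pics/e.png

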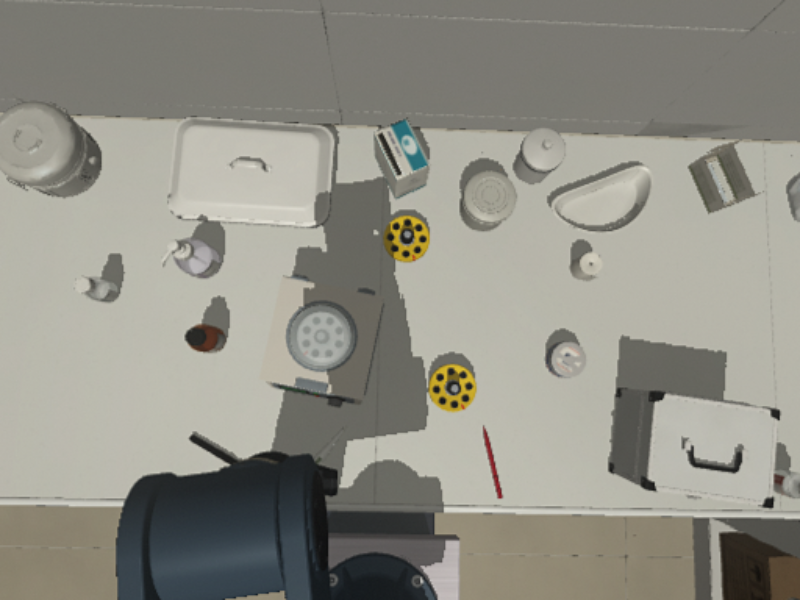

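The lid lies flat and shut (front and back both at 0.122) with the rotor under the dome at (321,336). The bottle (205,337), gauze (588,265) and pot (567,358) have not moved, and the arm is clear.

```bash
python3 -c "
from bench import manip as m
print(m.sign_off())"
```

```text
the job is handed in; nothing more can be done
None
```

The rotor is home and level on the spindle and released (about 7.5 N peak while turning), the lid is shut, the bottle, gauze roll and pot are untouched, and the job was handed in at about 41 s.

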